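# Open the handleless spice cupboard

## Task

Get the handleless spice cupboard open for the cook, touching and pushing only: nothing is picked up. First slide the squat tin in front of the door along the worktop until it stands clear of the door's swing; then press the door in at its free edge so that the push catch lets go, take the fingers away and let it spring ajar by itself; then push it wide open from behind, at least square to the cupboard. Keep the tin upright, do not let tin and cupboard knock together, and leave everything else where it stands.

Things in the scene. Friction and masses are not known exactly. Their poses are not given: they have to be found in the camera images.
- cupboard: Fixed light-wood countertop cupboard with one plain white handleless door. Origin: centre of its underside, on the worktop; x to its back, y to its left seen from the front, z up; mm. 220 wide (y), 260 high, carcass front at x = -90. Shut door: slab 220 wide, 16 thick, outer face x = -113, inner -97, z 10 to 260; hinged on the left (y = +110), free edge on the right (y = -110)
- hinge_top (a point): Upper end of the door's vertical hinge axis, level with the cupboard's top: cupboard frame x = -97, y = +110, z = 260 mm; the door's inner face runs through it. Inside, the upper 90 mm of the door are bare except for a hinge arm within 40 mm of the axis
- door_corner (a point): Upper corner of the door's outer face at its free edge; it moves with the door. 16 mm in front of the inner face and 220 mm along the door from the hinge axis. Shut: cupboard frame x = -113, y = -110, z = 260 mm
- cupboard_door (a joint): Door angle, rad: 0 shut on its catch, positive open (towards the front, then to the left), stop 1.75. Pressed near the free edge at any height it gives 6 mm (-0.032) to a hard stop; about 3 N carries it there, which trips the catch. Let go, a spring swings it to about 0.43 in 1 s (free edge about 90 mm out). Pushed in again it relatches. Past 0.43 it swings lightly and stays where left
- tin: Squat food tin, diameter 75, height 58, 0.2 to 0.35 kg, in front of the door. Origin: centre of its underside, z up. The door sweeps 221 mm round the hinge axis, so the tin is clear when its axis is over 262 mm (level distance) from the hinge axis. The worktop to the cupboard's front right is free. The oak worktop lies at z = -5 mm (the hob's glass at 0)
- pepper_mill: Wooden pepper mill, diameter 58, height 170, standing to the right of the cupboard; a bystander. Origin: centre of its underside
- salt_shaker: Salt shaker, diameter 44, height 90, on the worktop near the robot, outside the door's swing; a bystander. Origin: centre of its underside
- mug: Blue mug, 83 wide, 94 high, at the worktop's right front; a bystander. Origin: on its underside
- egg_timer: Egg timer, diameter 58, height 52, on top of the cupboard towards the back; a bystander. Origin: centre of its underside
- spice_a: Spice jar, diameter 41, height 105, inside on the cupboard's bottom; a bystander
- spice_b: Spice jar, 46 wide, height 109, inside on the cupboard's bottom; a bystander

How it is judged:
By the outcome, as a careful person would: the job done as asked, in the order asked, and still so for the second after the job is handed in, with the robot touching nothing.
It also fails if it takes over 61 s, if anything falls off the work surface, if the arm or the gripper's body presses on something with over 40 N, if the wrist force passes 120 N, or if a joint passes its speed limit or range.

## Robot

A 6-joint arm with a two-finger parallel gripper is mounted at the origin on a cart in front of the work surface, level with it; the furniture and walls round the work are solid. World frame = base frame: x ahead of the robot, y to its left, z up, the work surface at z = 0. Lengths are in m, angles in rad, forces in N, time in s.
With the tool pointing down it reaches from about 0.325 to 0.925 m from the base axis. Payload 3.1 kg.
Tool frame: the origin (TCP) lies on the centre line of the jaws, within the pads' length; the fingertips stand 8 mm ahead of it and the grasp point (between the pads) lies 11 mm behind it (bot.tip_reach is the distance from the TCP to the fingertips, in m); z points along the fingers, y is the line along which they close (so a half turn about z gives the same grasp; the last joint's range is limited). The gripper opens to 85 mm and grips with 20 to 120 N. Pads are 22 mm wide; open, the fingers measure 114 mm over their backs; the gripper's body (76 mm by 85 mm) begins 54 mm behind the grasp point. The pads swing forward as they close: fully open they stand 13 mm farther back than shut.
Start: joints at [-1.396, 0.217, 1.613, -0, 1.311, -0.112], TCP at [0.177, -0.599, 0.239] pointing down, gripper open.
Joint ranges: [-2.75, 2.75], [-0.78, 2.1], [0.31, 2.55], [-1.13, 4.27], [0.13, 2.63], [-2.58, 2.58]. Speed limits (rad/s): [2.79, 2.79, 3.14, 3.14, 3.14, 3.14].

## Interface

Orientations are given as a unit quaternion [w, x, y, z].
In Python, from cell import bot gives the robot as it stands.
- The arm moves only by the tool jog_arm, never from a script. Its argument "targets" is a list that holds one entry, the list of rows, each a list of 7 numbers: the turn, a rotation vector about the tool's x, y, z scaled (see below), then the shift along the tool's x, y, z scaled (see below), then the closure, from -1 (fully open) to 1 (shut). In form: [[[rx, ry, rz, x, y, z, claw], ...]]. A call has 1 to 20 rows; each row shifts and turns the commanded pose from where the row before left it, along the tool's axes as they then stand; what a row does not reach is not made up. The controller multiplies each number of a shift by 0.2 m and each number of a turn by 1.5 rad. A row lasts 1/8 s, in which the tool goes at most 62.5 mm and 10.7 degrees, less where a joint would pass 70% of its speed; a pose out of reach is approached as far as the arm can. A call with a number of a shift or a turn outside -1 to 1 is refused whole. A call with a gripper value outside its range is refused whole. The fingers move at their own pace and stop on an object; "grip_force" is the grip in N (left out, the last holds). Time passes only in rows, so rows that do not move let the fingers close. It gives the time, the measured TCP pose, the force, the opening and the grip force at its end, in the units of the state.
- bot.observe(): the state, without advancing time (a new reading comes with each control period).
- bot.read_camera(name): name is "side" or "top"; returns the picture (480x640x3 uint8, red, green, blue); there is no depth.
- bot.camera_params(name): a dict with "camera_matrix" (3x3 intrinsics, pixels), "dist_coeffs" ([k1, k2, p1, p2, k3] as OpenCV has them; the pictures are not rectified), "rvec" (rotation vector, rad) and "tvec" (3), from world to camera coordinates, as OpenCV has them. Camera axes: x right, y down, z forward; pixel columns grow to the right and rows downward; lengths in m; the calibration is good to about 2 mm. A picture is of the moment at which its call begins. camera_params takes no time and is no camera call.
- bot.close_job(): hands the job in; it is judged then, once.
Trained networks look in the newest picture that a camera, given by its name, has taken for a name from the list of things; names that differ only in an ending like _2 or _b are one class to them, and where a whole thing is asked for, a point or a joint stands for the part that bears it (a point fixed in the world has none). Each returns a list of dicts, best first, with "score" (0 to 1); they miss things now and then, are a little off and sometimes report something else, mostly with a low value. They report only what shows in the picture. A call takes as long as a camera call.
- bot.recognise(camera, target): "bbox" ([left, top, right, bottom] in pixels, round what is visible of it).
- bot.tip_of(camera, target): "at" ([column, row] in pixels: a listed point, or the origin of a listed thing).
The state is a dict: "time": time; "q": joint angles; "qvel": joint speeds; "joint_efforts": joint torques, N m; "ee_pos": TCP position; "tool_rot": TCP orientation; "wrist_force": force on the tool from outside, world axes, zero at the start; "wrist_torque": the same for the moment, N m; "width": finger opening in m; "grip_force": force on a finger pad.
Only numpy, scipy, OpenCV 4.12 (cv2) and the standard library are available. Lean on these libraries where they do the work, as an engineer would, in place of code of your own. Each camera call takes 0.05 s, during which the arm holds its last target. There are 200 camera calls.

## Working session

There is one attempt and no reset: what is moved stays moved. The work goes in short steps, Python scripts to look and compute and a tool call to move; the robot and the scene stay as the last step left them, time stands still between calls to the robot, and variables do not carry over. Pictures are saved under pics/ and viewed, at most 10 in all, crops included, and the job is handed in when it is done.

Besides the shell and the picture viewer there is one more tool, called after "Call:" as name(argument=value, ...), one argument or row to a line, values as JSON. jog_arm: Moves the arm, as the interface text tells. Its arguments: {"type":"object","properties":{"targets":{"type":"array"},"grip_force":{"type":"number"}},"required":["targets"]}

```bash
mkdir -p pics; cat > h.py <<'E'
import numpy as np, cv2
from scipy.spatial.transform import Rotation as R
from cell import bot
def cam(n):
    p=bot.camera_params(n); return [np.array(p[k],float) for k in("camera_matrix","dist_coeffs","rvec","tvec")]
def ray(n,uv):
    K,d,r,t=cam(n); Rm=cv2.Rodrigues(r)[0]; t=t.reshape(3)
    u=cv2.undistortPoints(np.array([[uv]],float),K,d)[0,0]
    return -Rm.T@t, Rm.T@np.array([u[0],u[1],1])
def atz(n,uv,z):
    c,v=ray(n,uv); return c+v*(z-c[2])/v[2]
def tri(a,b):
    c1,v1=ray("side",a);c2,v2=ray("top",b)
    s=np.linalg.lstsq(np.c_[v1,-v2],c2-c1,rcond=None)[0]
    p,q=c1+v1*s[0],c2+v2*s[1]; return (p+q)/2,np.linalg.norm(p-q)
def proj(n,P):
    K,d,r,t=cam(n); return cv2.projectPoints(np.array(P,float).reshape(-1,1,3),r,t,K,d)[0][:,0]
def snap(n,f):
    im=bot.read_camera(n); cv2.imwrite(f"pics/{f}.png",im[:,:,::-1]); return im
E
python3 - <<'E'
from h import *
np.set_printoptions(precision=3,suppress=True)
for n in("side","top"):
    snap(n,n+"0")
    print(n,ray(n,(320,240)))
    for t in("hinge_top","door_corner","tin","cupboard","pepper_mill","salt_shaker","mug"):
        print(t,[(np.round(a["at"],1),round(a["score"],2)) for a in bot.tip_of(n,t)[:2]])
s=bot.observe();print(s["time"],s["ee_pos"],s["tool_rot"],s["wrist_force"])
E
```

```text
side (array([0.275, 0.659, 1.134]), array([ 0.203, -0.693, -0.692]))
hinge_top [(array([261.6, 268.1]), 0.92)]
door_corner [(array([317.6, 206.2]), 0.76)]
tin [(array([350.5, 311.6]), 0.98)]
cupboard [(array([252.7, 301.1]), 0.84)]
pepper_mill []
salt_shaker [(array([393.5, 333.9]), 0.69)]
mug [(array([411.3, 248.7]), 0.58)]
top (array([-0.122, -0.586,  1.089]), array([ 0.583,  0.226, -0.78 ]))
hinge_top [(array([239.6, 169.9]), 0.82), (array([315. , 149.3]), 0.6)]
door_corner [(array([321.6, 208.6]), 0.58)]
tin []
cupboard [(array([305.2, 234.5]), 0.56)]
pepper_mill [(array([355.5, 261.9]), 0.68)]
salt_shaker [(array([242.1, 343.2]), 0.48)]
mug []
0.8 [ 0.177 -0.599  0.239] [0.    0.99  0.143 0.   ] [-0.256  0.725  0.284]
```

```bash
python3 - <<'E'
import cv2,numpy as np
cv2.imwrite("pics/s0.png",cv2.resize(cv2.imread("pics/side0.png")[120:420,150:550],None,fx=2,fy=2))
cv2.imwrite("pics/t0.png",cv2.resize(cv2.imread("pics/top0.png")[100:400,150:550],None,fx=2,fy=2))
E
```

```text
(no output)
```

View pics/s0.png

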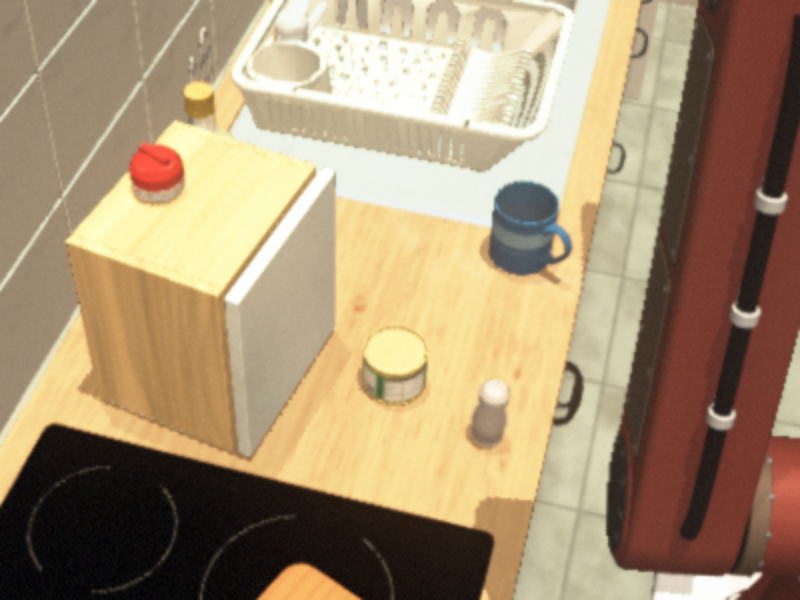

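View pics/t0.png

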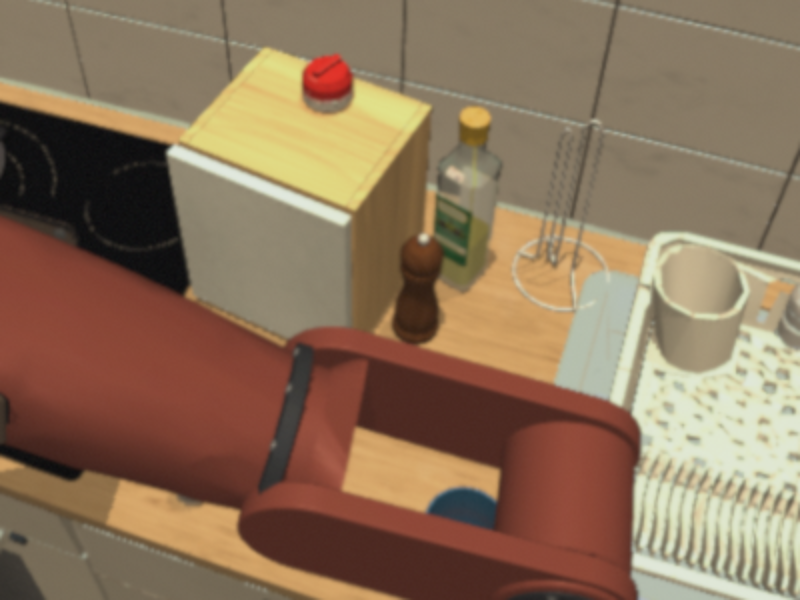

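```bash
python3 - <<'E'
from h import *
np.set_printoptions(precision=3,suppress=True)
h,e1=tri((261.6,268.1),(239.6,169.9)); d,e2=tri((317.6,206.2),(321.6,208.6))
print("hinge",h,e1,"corner",d,e2,"dist",np.linalg.norm(h[:2]-d[:2]))
print("tin",atz("side",(350.5,311.6),-.005)); print("cup",tri((252.7,301.1),(305.2,234.5)))
print("salt",tri((393.5,333.9),(242.1,343.2)),"mug",atz("side",(411.3,248.7),-.005),"mill",atz("top",(355.5,261.9),-.005))
E
```

```text
hinge [ 0.621 -0.112  0.257] 0.004819987402632781 corner [ 0.57  -0.319  0.26 ] 0.008899057482787829 dist 0.21313982837955525
tin [ 0.47  -0.266 -0.005]
cup (array([ 0.7  , -0.227, -0.002]), np.float64(0.004194142474319785))
salt (array([ 0.355, -0.214,  0.014]), np.float64(0.004782885933591993)) mug [ 0.37  -0.517 -0.005] mill [ 0.66  -0.374 -0.005]
```

Side view: the tin stands at about (347,302) in full pixels, the door corner at (317,207), the salt shaker to its right front. The top view shows the door's top edge from (235,175) to (326,205), but the arm hides the tin there. Next I fit the cupboard pose.

```bash
cat >> h.py <<'E'
def c2w(p,X):  # cupboard(m)->world ; p=x,y,yaw
    X=np.atleast_2d(np.array(X,float)); c,s=np.cos(p[2]),np.sin(p[2])
    return np.c_[p[0]+c*X[:,0]-s*X[:,1],p[1]+s*X[:,0]+c*X[:,1],X[:,2]-.005]
def w2c(p,W):
    c,s=np.cos(p[2]),np.sin(p[2]); dx,dy=W[0]-p[0],W[1]-p[1]; return np.array([c*dx+s*dy,-s*dx+c*dy,W[2]+.005])
E
python3 - <<'E'
from h import *
from scipy.optimize import least_squares
np.set_printoptions(precision=3,suppress=True)
H=[-.097,.11,.26];HO=[-.113,.11,.26];D=[-.113,-.11,.26];BL=[.09,.11,.26];BR=[.09,-.11,.26]
obs={"side":[(H,(261.6,268.1)),(D,(317.6,206.2)),([0,0,0],(252.7,301.1)),(HO,(266,269)),(D,(317.5,207.5)),(BL,(186,241.5)),(BR,(240,181.5))],
"top":[(H,(239.6,169.9)),(D,(321.6,208.6)),([0,0,0],(305.2,234.5)),(HO,(235,175)),(D,(326,205)),(BL,(283.5,125)),(BR,(365,153.5))]}
f=lambda p:np.concatenate([(proj(n,c2w(p,[a for a,_ in o]))-[b for _,b in o]).ravel() for n,o in obs.items()])
r=least_squares(f,[.7,-.23,-.17],loss="soft_l1"); print(r.x); print(f(r.x).reshape(-1,2).round(1))
np.save("cup.npy",r.x); p=r.x
for n,w in dict(tin=[.470,-.266,0],salt=[.355,-.214,0],mug=[.37,-.517,0],mill=[.66,-.374,0]).items(): print(n,w2c(p,w)*1000)
print("tcp",w2c(p,bot.observe()["ee_pos"])*1000)
E
```

```text
[ 0.699 -0.233 -0.166]
[[-1.7  1.1]
 [-0.6 -0.9]
 [ 2.1 -0.1]
 [ 1.1  2.8]
 [-0.5 -2.2]
 [-4.8 -1.4]
 [-3.  -1.5]
 [-2.1  1. ]
 [ 0.4  4. ]
 [ 2.3  1. ]
 [-1.8  0.4]
 [-4.   7.6]
 [ 0.  -2.6]
 [ 2.2 -0.5]]
tin [-219.916  -70.374    5.   ]
salt [-341.921  -38.067    5.   ]
mug [-277.118 -334.436    5.   ]
mill [ -14.696 -145.535    5.   ]
tcp [-454.011 -447.657  244.339]
```

Call:
jog_arm(
  targets=[
    [[0,0,-0.1243,0,0,0,0],[0,0,-0.1243,0,0,0,0],[0,0,-0.1243,0,0,0,0],[0,0,-0.1243,0,0,0,0],[0,0,-0.1243,0,0,0,0],[0,0,-0.1243,0,0,0,0],[0,0,0,0.2265,0.117,0,0],[0,0,0,0.2265,0.117,0,0],[0,0,0,0.2265,0.117,0,0],[0,0,0,0.2265,0.117,0,0],[0,0,0,0.2265,0.117,0,0],[0,0,0,0.2265,0.117,0,0],[0,0,0,0.2265,0.117,0,0],[0,0,0,0.2265,0.117,0,0],[0,0,0,0.2265,0.117,0,0],[0,0,0,0.2265,0.117,0,0],[0,0,0,0,0,0,0]],
  ],
)

```text
time: 2.92
ee_pos: [0.4837, -0.1885, 0.2395]
tool_rot: [0.0, 0.761, 0.648, 0.0]
wrist_force: [-0.1, 0.1, 0.1]
width: 0.0427
grip_force: 0.0
```

```bash
cat > st.py <<'E'
from h import *
np.set_printoptions(precision=3,suppress=True)
p=np.load("cup.npy")
def st():
    s=bot.observe(); c=w2c(p,s["ee_pos"])*1000
    w,x,y,z=s["tool_rot"]; Rm=R.from_quat([x,y,z,w]).as_matrix()
    print("t",s["time"],"tcp cup",c.round(1),"yaw err",np.degrees(np.arctan2(Rm[1,0],Rm[0,0])-p[2]-np.pi/2).round(2),"F",np.array(s["wrist_force"]),"w",s["width"])
E
python3 - <<'E'
from st import *
st()
for n in("side","top"):
    snap(n,n+"1")
    for t in("tin","salt_shaker","door_corner"):
        for a in bot.tip_of(n,t)[:2]: print(n,t,np.round(a["at"],1),round(a["score"],2),w2c(p,atz(n,a["at"],-.005 if t!="door_corner" else .255))*1000)
    print([ (np.round(a["bbox"]),round(a["score"],2)) for a in bot.recognise(n,"tin")[:2]])
E
```

```text
t 2.925 tcp cup [-219.2    8.3  244.5] yaw err 0.33 F [-0.091  0.075  0.139] w 0.0426795944330792
side tin [349.  310.3] 0.91 [-215.104  -72.968    0.   ]
side tin [261.8 269.1] 0.23 [ 37.365 -99.382   0.   ]
side salt_shaker [394.2 334.5] 0.84 [-337.662  -52.392    0.   ]
side door_corner [316. 207.] 0.59 [-113.596 -104.088  260.   ]
side door_corner [393.9 333.7] 0.32 [-388.456  143.005  260.   ]
[(array([332., 282., 363., 325.]), 0.73), (array([184., 179., 319., 350.]), 0.18)]
top tin [286.9 308.7] 0.75 [-211.397  -69.778    0.   ]
top salt_shaker [244.5 344.9] 0.84 [-338.025  -37.454    0.   ]
top salt_shaker [370.4 383.9] 0.53 [-283.404 -322.223    0.   ]
top door_corner [322.6 209.9] 0.56 [-105.964 -107.502  260.   ]
[(array([269., 283., 306., 324.]), 0.98)]
```

View pics/top1.png

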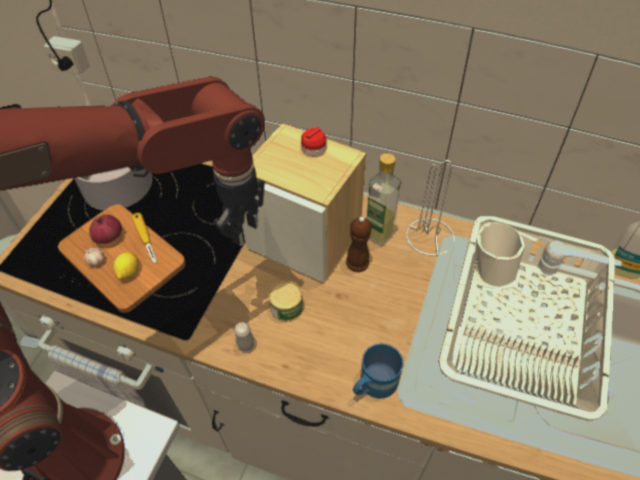

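The tin is at (286,302) in the top view, with the gripper at (240,210), to its left and above. The way down is free. I lower the fingers and push along the door to the right.

Call:
jog_arm(
  targets=[
    [[0,0,0,0,0.02,0.22,0],[0,0,0,0,0,0.22,0],[0,0,0,0,0,0.22,0],[0,0,0,0,0,0.22,0],[0,0,0,0,0,0.22,0],[0,0,0,0,0,0,0],[0,0,0,-0.05,0,0,0],[0,0,0,-0.05,0,0,0],[0,0,0,-0.04,0,0,0],[0,0,0,-0.04,0,0,0],[0,0,0,-0.04,0,0,0],[0,0,0,-0.04,0,0,0],[0,0,0,-0.04,0,0,0]],
  ],
)

```text
time: 5.05
ee_pos: [0.4761, -0.2508, 0.0194]
tool_rot: [-0.001, 0.763, 0.646, 0.0]
wrist_force: [1.1, 5.1, 4.9]
width: 0.0428
grip_force: 3.4
```

```bash
python3 - <<'E'
from st import *
st()
for n in("side","top"):
    bot.read_camera(n)
    for a in bot.tip_of(n,"tin")[:1]: print(n,np.round(a["at"],1),round(a["score"],2),w2c(p,atz(n,a["at"],-.005))*1000)
E
```

```text
t 5.05 tcp cup [-216.4  -54.4   24.4] yaw err 0.0 F [1.101 5.114 4.94 ] w 0.04284259315954162
top [294.3 316.5] 0.87 [-220.813  -95.622    0.   ]
```

Call:
jog_arm(
  targets=[
    [[0,0,0,-0.038,0,0,0],[0,0,0,-0.038,0,0,0],[0,0,0,-0.038,0,0,0],[0,0,0,-0.038,0,0,0],[0,0,0,-0.038,0,0,0],[0,0,0,-0.038,0,0,0],[0,0,0,-0.038,0,0,0],[0,0,0,-0.038,0,0,0],[0,0,0,-0.038,0,0,0],[0,0,0,-0.038,0,0,0],[0,0,0,0,0,0,0],[0,0,0,0.05,0,0,0],[0,0,0,0.1,0,0,0],[0,0,0,0.1,0,-0.05,0]],
  ],
)

```text
time: 7.0
ee_pos: [0.4712, -0.274, 0.0287]
tool_rot: [-0.001, 0.763, 0.647, -0.0]
wrist_force: [-0.3, -0.0, 0.3]
width: 0.0426
grip_force: 0.0
```

```bash
python3 - <<'E'
from st import *
st()
for n in("side","top"):
    bot.read_camera(n)
    for t in("tin","salt_shaker"):
      for a in bot.tip_of(n,t)[:1]:
        c=w2c(p,atz(n,a["at"],-.005))*1000; print(n,t,np.round(a["at"],1),round(a["score"],2),c,"hinge dist",np.hypot(c[0]+97,c[1]-110))
E
```

```text
t 7.0 tcp cup [-217.4  -78.1   33.7] yaw err 0.06 F [-0.344 -0.028  0.334] w 0.04256270406400629
side tin [369.6 280.7] 0.8 [-222.395 -182.036    0.   ] hinge dist 317.8193363802671
side salt_shaker [393.4 332.9] 0.56 [-334.334  -55.903    0.   ] hinge dist 289.5707576968801
top tin [325.4 330.4] 0.8 [-217.369 -175.55     0.   ] hinge dist 309.88351927552276
top salt_shaker [244.1 342.8] 0.55 [-334.129  -33.703    0.   ] hinge dist 277.27385627734736
```

Call:
jog_arm(
  targets=[
    [[0,0,0,0,0,-0.195,1],[0,0,0,0,0,-0.195,1],[0,0,0,0,0,-0.195,1],[0,0,0,0,0,-0.195,1],[0,0,0,0,0,-0.195,1],[0,0,0,-0.045,0.1,0,1],[0,0,0,-0.045,0.1,0,1],[0,0,0,0,0.1,0,1],[0,0,0,0,0.05,0,1],[0,0,0,0,0,0,1]],
  ],
)

```text
time: 8.55
ee_pos: [0.5381, -0.3061, 0.2239]
tool_rot: [-0.0, 0.763, 0.646, -0.0]
wrist_force: [-0.4, -0.4, -0.4]
width: -0.0
grip_force: 0.0
```

```bash
python3 -c "
from st import *
st(); snap('top','top2'); im=cv2.imread('pics/top2.png'); cv2.imwrite('pics/top2c.png',cv2.resize(im[120:370,180:430],None,fx=2.4,fy=2.4))"
```

```text
t 8.55 tcp cup [-146.1  -98.7  228.9] yaw err 0.03 F [-0.441 -0.381 -0.417] w -1.8990090920773027e-06
```

View pics/top2c.png

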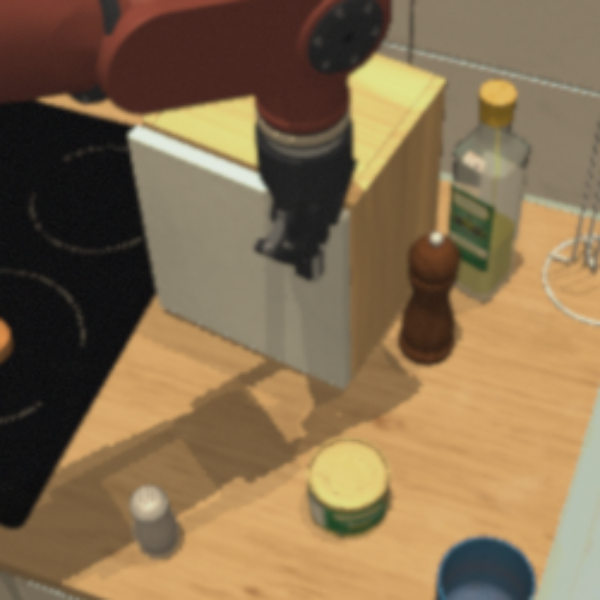

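The tin stands upright, clear of the door, at crop (348,487). The closed fingers are in front of the door's free edge at crop (310,265). I now creep in.

Call:
jog_arm(
  targets=[
    [[0,0,0,0,0.03,0,1],[0,0,0,0,0.02,0,1],[0,0,0,0,0.015,0,1],[0,0,0,0,0.015,0,1],[0,0,0,0,0,0,1]],
  ],
)

```text
time: 9.22
ee_pos: [0.554, -0.3086, 0.2243]
tool_rot: [0.0, 0.763, 0.646, -0.0]
wrist_force: [-0.1, -0.1, 0.3]
width: -0.0001
grip_force: 0.0
```

Call:
jog_arm(
  targets=[
    [[0,0,0,0,0.012,0,1],[0,0,0,0,0.012,0,1],[0,0,0,0,0,0,1]],
  ],
)

```text
time: 9.6
ee_pos: [0.5586, -0.3095, 0.2243]
tool_rot: [-0.0, 0.763, 0.646, -0.0]
wrist_force: [-1.2, -0.3, 0.9]
width: 0.0
grip_force: 0.5
```

Call:
jog_arm(
  targets=[
    [[0,0,0,0,0.012,0,1],[0,0,0,0,0.012,0,1],[0,0,0,0,0,0,1]],
  ],
)

```text
time: 9.98
ee_pos: [0.562, -0.3101, 0.2243]
tool_rot: [-0.001, 0.763, 0.646, -0.001]
wrist_force: [-6.2, 0.9, 2.8]
width: 0.0002
grip_force: 2.8
```

Call:
jog_arm(
  targets=[
    [[0,0,0,0,0.01,0,1],[0,0,0,0,0,0,1]],
  ],
)

```text
time: 10.22
ee_pos: [0.5621, -0.3101, 0.2243]
tool_rot: [-0.003, 0.763, 0.646, -0.003]
wrist_force: [-11.6, 1.6, 4.9]
width: -0.0
grip_force: 5.2
```

Force rises without travel, so that is the hard stop. I retreat and let the door spring.

Call:
jog_arm(
  targets=[
    [[0,0,0,0,-0.25,0,1],[0,0,0,0,-0.25,0,1],[0,0,0,0,-0.25,0,1],[0,0,0,0,0,-0.2,1],[0,0,0,0,0,-0.2,1],[0,0,0,0,0,0,1],[0,0,0,0,0,0,1],[0,0,0,0,0,0,1],[0,0,0,0,0,0,1],[0,0,0,0,0,0,1],[0,0,0,0,0,0,1]],
  ],
)

```text
time: 11.6
ee_pos: [0.4173, -0.2857, 0.304]
tool_rot: [-0.0, 0.763, 0.646, -0.0]
wrist_force: [-0.7, 0.7, -0.0]
width: -0.0001
grip_force: 0.0
```

```bash
python3 - <<'E'
from st import *
st()
for n in("side","top"):
    im=snap(n,n+"3")
    for a in bot.tip_of(n,"door_corner")[:2]:
        c=w2c(p,atz(n,a["at"],.255))*1000; print(n,np.round(a["at"],1),round(a["score"],2),c,"angle",np.arctan2(-(c[0]+97),-(c[1]-110))-np.arctan2(16,220),"r",np.hypot(c[0]+97,c[1]-110))
cv2.imwrite('pics/top3c.png',cv2.resize(cv2.imread('pics/top3.png')[120:370,180:430],None,fx=2.4,fy=2.4))
E
```

```text
t 11.6 tcp cup [-268.7  -98.5  309. ] yaw err 0.03 F [-0.725  0.742 -0.019] w -0.00011379315364564476
top [290.9 234.3] 0.97 [-191.741  -85.041  260.   ] angle 0.37958024673638147 r 216.8338889285558
```

View pics/top3c.png

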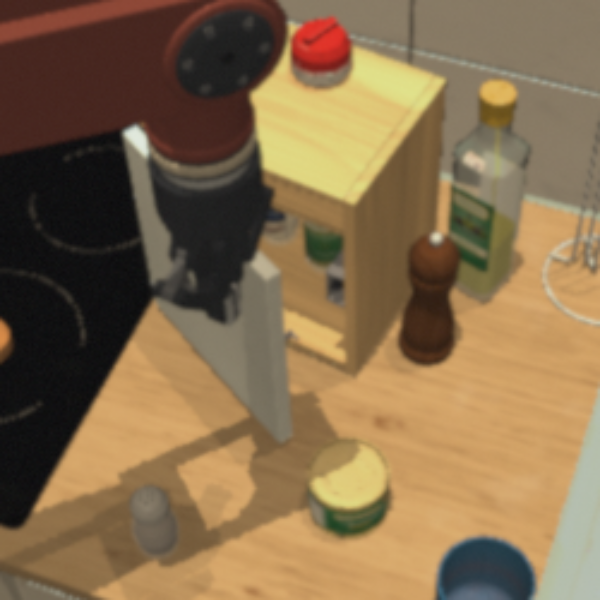

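The door stands ajar at about 0.4 (free edge at crop (270,270)); the gap behind it is open and the tin is untouched. I move over the top into the gap, then work out the arc.

Call:
jog_arm(
  targets=[
    [[0,0,0,0.035,0.17,0,1],[0,0,0,0.035,0.17,0,1],[0,0,0,0.04,0.17,0,1],[0,0,0,0,0.17,0,1],[0,0,0,0,0,0,1],[0,0,0,0,0,0.1,1],[0,0,0,0,0,0.15,1],[0,0,0,0,0,0.15,1],[0,0,0,0,0,0,1]],
  ],
)

```text
time: 12.92
ee_pos: [0.5515, -0.2848, 0.2196]
tool_rot: [-0.004, 0.763, 0.646, -0.001]
wrist_force: [-0.8, 0.7, 0.5]
width: -0.0
grip_force: 0.0
```

```bash
python3 - <<'E'
from st import *
st()
c=w2c(p,bot.observe()["ee_pos"]); rel=c[:2]-[-.097,.110]
ph0=np.arctan2(-rel[0],-rel[1]); r0=np.hypot(*rel); n=18
print(ph0,r0)
t=np.linspace(0,1,n+1); ph=ph0+(1.6-ph0)*t; r=r0+(.17-r0)*t
P=np.c_[-r*np.sin(ph),-r*np.cos(ph)]; d=np.diff(P,axis=0)/.2
print([[round(b,3),round(a,3)] for a,b in d])  # tool x=cup y, tool y=cup x
E
```

```text
t 12.925 tcp cup [-136.4  -75.4  224.6] yaw err -0.01 F [-0.843  0.665  0.463] w -1.558234823275788e-05
0.20960716185512301 0.18958344772772012
[[np.float64(0.023), np.float64(-0.069)], [np.float64(0.028), np.float64(-0.067)], [np.float64(0.033), np.float64(-0.064)], [np.float64(0.038), np.float64(-0.061)], [np.float64(0.042), np.float64(-0.058)], [np.float64(0.046), np.float64(-0.054)], [np.float64(0.05), np.float64(-0.05)], [np.float64(0.054), np.float64(-0.046)], [np.float64(0.057), np.float64(-0.041)], [np.float64(0.059), np.float64(-0.036)], [np.float64(0.061), np.float64(-0.031)], [np.float64(0.063), np.float64(-0.026)], [np.float64(0.065), np.float64(-0.021)], [np.float64(0.066), np.float64(-0.016)], [np.float64(0.066), np.float64(-0.011)], [np.float64(0.067), np.float64(-0.006)], [np.float64(0.066), np.float64(-0.0)], [np.float64(0.066), np.float64(0.005)]]
```

Call:
jog_arm(
  targets=[
    [[0,0,0,0.023,-0.069,0,1],[0,0,0,0.028,-0.067,0,1],[0,0,0,0.033,-0.064,0,1],[0,0,0,0.038,-0.061,0,1],[0,0,0,0.042,-0.058,0,1],[0,0,0,0.046,-0.054,0,1],[0,0,0,0.05,-0.05,0,1],[0,0,0,0.054,-0.046,0,1],[0,0,0,0.057,-0.041,0,1]],
  ],
)

```text
time: 14.05
ee_pos: [0.4661, -0.1958, 0.2246]
tool_rot: [-0.0, 0.763, 0.646, -0.0]
wrist_force: [-3.0, -0.2, 5.2]
width: 0.0
grip_force: 2.1
```

```bash
python3 - <<'E'
from st import *
st()
snap('top','top4'); cv2.imwrite('pics/top4c.png',cv2.resize(cv2.imread('pics/top4.png')[120:370,180:430],None,fx=2.4,fy=2.4))
E
```

```text
t 14.05 tcp cup [-235.4   -1.8  229.6] yaw err 0.03 F [-3.046 -0.171  5.191] w 4.7665030577402804e-05
```

View pics/top4c.png

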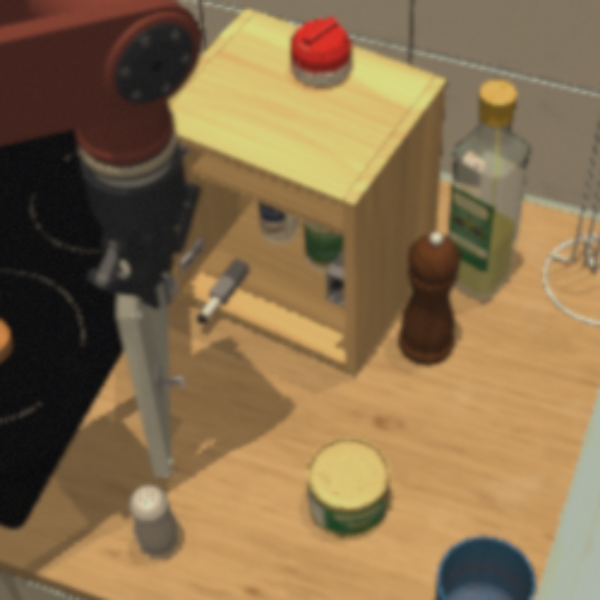

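The door follows, now at roughly 1.0 (free edge at crop (140,300) top, (162,475) bottom). The salt is just outside the swing. I continue.

Call:
jog_arm(
  targets=[
    [[0,0,0,0.059,-0.036,0,1],[0,0,0,0.061,-0.031,0,1],[0,0,0,0.063,-0.026,0,1],[0,0,0,0.065,-0.021,0,1],[0,0,0,0.066,-0.016,0,1],[0,0,0,0.066,-0.011,0,1],[0,0,0,0.067,-0.006,0,1],[0,0,0,0.066,0,0,1],[0,0,0,0.05,0.005,0,1],[0,0,0,0.02,0,0,1],[0,0,0,0,0,0,1]],
  ],
)

```text
time: 15.48
ee_pos: [0.4583, -0.0765, 0.2244]
tool_rot: [0.0, 0.763, 0.647, 0.0]
wrist_force: [0.8, -0.1, 3.9]
width: -0.0002
grip_force: 0.0
```

```bash
python3 -c "
from st import *
st()"
```

```text
t 15.475 tcp cup [-262.7  114.6  229.4] yaw err 0.06 F [ 0.802 -0.073  3.94 ] w -0.00016365241604450364
```

Call:
jog_arm(
  targets=[
    [[0,0,0,-0.1,0,0,1],[0,0,0,-0.2,0,0,1],[0,0,0,-0.1,0,-0.2,1],[0,0,0,0,0,-0.25,1],[0,0,0,-0.2,0,-0.2,1],[0,0,0,-0.25,-0.1,0,1],[0,0,0,-0.25,-0.1,0,1],[0,0,0,-0.25,-0.1,0,1],[0,0,0,-0.25,0,0,1],[0,0,0,0,0,0,1],[0,0,0,0,0,0,1]],
  ],
)

```text
time: 16.85
ee_pos: [0.3456, -0.3819, 0.3529]
tool_rot: [-0.002, 0.763, 0.646, 0.0]
wrist_force: [0.5, 0.8, -0.4]
width: -0.0004
grip_force: 0.0
```

```bash
python3 - <<'E'
from st import *
st()
for n in("side","top"):
    snap(n,n+"5")
    for a in bot.tip_of(n,"door_corner")[:2]:
        c=w2c(p,atz(n,a["at"],.255))*1000; print(n,np.round(a["at"],1),round(a["score"],2),c,"angle",np.arctan2(-(c[0]+97),-(c[1]-110))-np.arctan2(16,220),"r",np.hypot(c[0]+97,c[1]-110))
    for t in("tin","salt_shaker"):
        for a in bot.tip_of(n,t)[:1]: print(n,t,np.round(a["at"]),w2c(p,atz(n,a["at"],-.005))*1000)
    for th in(1.5,1.57,1.66,1.75):
        q=[-.097-.22*np.sin(th)-.016*np.cos(th),.11-.22*np.cos(th)+.016*np.sin(th),.26]; print(th,proj(n,c2w(p,q))[0].round(1))
cv2.imwrite('pics/b5.png',np.hstack([cv2.imread(f'pics/{n}5.png')[120:420,150:550] for n in("top","side")]))
E
```

```text
t 16.85 tcp cup [-323.5 -205.2  357.9] yaw err -0.02 F [ 0.47   0.824 -0.428] w -0.0004132537658229461
side [355.3 321.2] 0.87 [-315.561  146.84   260.   ] angle 1.6651822857572312 r 221.64449773159365
side tin [371. 284.] [-228.477 -173.858    0.   ]
side salt_shaker [392. 334.] [-334.142  -50.701    0.   ]
1.5 [364.3 307.6]
1.57 [360.7 313.3]
1.66 [355.2 320.5]
1.75 [348.7 327.4]
top [159.4 233.1] 0.64 [-317.067  145.365  260.   ] angle 1.6575334109219237 r 222.8908837355931
top tin [329. 330.] [-212.159 -181.143    0.   ]
top salt_shaker [245. 346.] [-339.847  -39.78     0.   ]
1.5 [172.7 240. ]
1.57 [166.9 236.8]
1.66 [160.1 232.3]
1.75 [154.1 227.3]
```

View pics/b5.png

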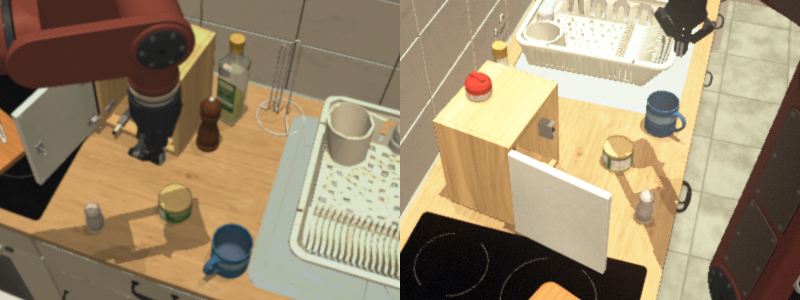

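Both views put the door at about 1.66 rad, past square. The tin is upright and clear, the bystanders stand where they were, and the robot is free of contact.

```bash
python3 -c "
from cell import bot
print(bot.close_job())"
```

```text
the job is handed in; nothing more can be done
None
```

The job is handed in: the tin is upright and about 310 mm from the hinge axis (262 mm needed), the door sprang ajar by itself and was then pushed open to about 1.66 rad, past square, and the robot ended touching nothing, at about 17 s.

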